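# Put the next control vial on the roller mixer

### The job

Take the end red-capped control vial from the low end of its sloping gravity chute, so that the next ones roll down to the stop and stay queued in the chute, and lay it gently, without dropping it, in one of the two free troughs between the rollers of the tube mixer. Leave the blue-capped vials, the tubes on the mixer and everything else where they are.

Things in the scene. Friction and masses are not known exactly. Their poses are not given: they have to be found in the camera images.
- red_chute: White metal gravity chute with red edging, fixed, a row of red-capped vials lying crosswise in it. Origin on the bench under its middle; +x is up the slope, y across (caps to +y). The floor slopes 15 degrees down towards -x. It spans x -102 to +120 mm, is 132 mm high at the back, 70 mm wide; foot plate 100 mm wide from x = -43 mm. Red and blue chutes swap places.
- red_stop (a point): Stop of the red chute: axis point of a vial resting at the stop lip, 75 mm above the bench; same axes as the chute. The lip is 44 mm wide and ends 2 mm below this point, 15 mm downhill; the floor here is a tongue 44 mm wide, 14 mm below. Side walls (70 mm apart outside, tops 7 mm above the vials' axes) begin 26 mm uphill: both end faces of this vial are free.
- red1: The one to take: the end (lowest) vial lying on its side: amber glass body 28 mm in diameter, paper label, red screw cap 24 mm in diameter; 60 mm long, 40 g. Origin on its axis at mid-length; y runs along it to the cap (end faces at y = +-30 mm); x, z turn as it rolls. It rests at the stop; the next touches it uphill, so it is gripped by its two end faces.
- red2: The next red-capped vial, touching the end one on its uphill side, centres 28 mm apart; same size and frame. When the end vial is lifted out it rolls down to the stop by itself, the others after it.
- red3: Third red-capped vial in the red chute, same size and frame.
- red4: Fourth, uppermost red-capped vial in the red chute, same size and frame.
- blue_chute: White metal gravity chute with blue edging, fixed, a row of blue-capped vials lying crosswise in it. Origin on the bench under its middle; +x is up the slope, y across (caps to +y). The floor slopes 15 degrees down towards -x. It spans x -102 to +120 mm, is 132 mm high at the back, 70 mm wide; foot plate 100 mm wide from x = -43 mm. Red and blue chutes swap places.
- blue1: In the blue chute, at its stop, to be left alone: vial lying on its side: amber glass body 28 mm in diameter, paper label, blue screw cap 24 mm in diameter; 60 mm long, 40 g. Origin on its axis at mid-length; y runs along it to the cap (end faces at y = +-30 mm); x, z turn as it rolls.
- blue2: Second blue-capped vial in the blue chute, same size and frame. To be left alone.
- blue3: Third blue-capped vial in the blue chute, same size and frame. To be left alone.
- mixer: Tube roller mixer, off, fixed: cream housing 215 (x) by 290 mm (y). Origin on the bench under its middle. Five dark rollers along y, 226 mm long, 30 mm in diameter, held still, axes 78 mm up at x = -80, -40, 0, 40, 80 mm, tops 93 mm up. Troughs between them at x = -60, -20, 20, 60; the outer two hold tubes, the inner two are free. End housings from y = +-117 mm out are 88 mm high.
- mixer_trough1 (a point): Free inner trough of the mixer, at mixer x = -20 mm: the point where the middle of a vial lying there comes, midway along, 99 mm above the bench; y along the rollers. Fingertips 22 mm wide at the vial's ends meet the rollers if they go over 8 mm below this point's height.
- mixer_trough2 (a point): Free inner trough of the mixer, at mixer x = +20 mm: the point where the middle of a vial lying there comes, midway along, 99 mm above the bench; y along the rollers. Fingertips 22 mm wide at the vial's ends meet the rollers if they go over 8 mm below this point's height.
- tube1: Sample tube with a purple cap lying in one of the mixer's outer troughs, 16 mm in diameter, 100 mm long, axis 90 mm above the bench; origin on its axis at mid-length, y along it to the cap. It stays there.
- tube2: Sample tube with a yellow cap lying in the other outer trough, same size and frame. It stays there.
- tube_rack: White rack with purple-capped sample tubes standing in it, 75 x 165 mm, 97 mm high over the caps, origin under its middle. Bystander.
- scanner: Black hand-held code scanner lying on the bench, about 165 x 75 x 32 mm, origin on the bench near its middle, head towards +x. Bystander.
- timer: White square bench timer, 66 x 66 x 18 mm, origin under its middle. Bystander.
- marker: Marker pen lying along its x axis, 135 mm long, 11 mm thick, origin under its middle. Bystander.
- diluent: White plastic bottle with a blue cap, 64 mm in diameter, 150 mm high, origin under its middle. Bystander.
There are look-alikes about, which are no part of the job. Leave any pink look-alike of the red2 alone.

How it is judged:
By the outcome, as a careful person would: the job done as asked, in the order asked, and still so for the second after the job is handed in, with the robot touching nothing.
It also fails if it takes over 37 s, if anything falls off the work surface, if the arm or the gripper's body presses on something with over 40 N, if the wrist force passes 120 N, or if a joint passes its speed limit or range.

### The arm

A 7-joint arm with a two-finger parallel gripper is mounted at the origin on the work surface. World frame = base frame: x ahead of the robot, y to its left, z up, the work surface at z = 0. Lengths are in m, angles in rad, forces in N, time in s.
With the tool pointing down it reaches from about 0.425 to 1.025 m from the base axis. Payload 3.6 kg.
Tool frame: the origin (TCP) lies midway between the tips of the shut fingers; the grasp point (between the pads) lies 19 mm behind it; z points along the fingers, y is the direction in which the jaws open and shut (so a half turn about z gives the same grasp; the last joint's range is limited). The gripper opens to 85 mm and grips with 20 to 120 N. Pads are 22 mm wide; open, the fingers measure 114 mm over their backs; the gripper's body (76 mm by 85 mm) begins 54 mm behind the grasp point. The pads swing forward as they close: fully open they stand 13 mm farther back than shut.
Start: joints at [-1.365, 0.591, 0.048, 1.609, -0.033, 0.943, -0.034], TCP at [0.214, 0.693, 0.231] pointing down, gripper open.
Joint ranges: [-2.69, 2.69], [-0.47, 2.24], [-1.27, 1.36], [0.19, 2.51], [-1.53, 4.68], [0.08, 2.07], [-3.09, 3.09]. Speed limits (rad/s): [2.57, 2.57, 3.14, 3.14, 3.14, 3.14, 3.14].

### API

Orientations are given as a rotation vector (axis times angle).
In Python, from cell import robot gives the robot as it stands. The module is installed in compiled form; this text tells all that it offers.
- The arm moves only by the shell command python3 -m crank 'ROWS' [FORCE]. ROWS is JSON, a list of rows, each an object with "delta_pos": the shift along the world's x, y, z in units of 20 cm (1.0 is 20 cm), a list of three; "yaw": the turn about the world's z in units of 45 degrees (1.0 is 45 degrees); "gripper": the opening, from -1 (shut) to 1 (fully open). In form: [{"delta_pos": [x, y, z], "yaw": yaw, "gripper": gripper}, ...]. A call has 1 to 12 rows; each row is the pose to reach, as a shift and turn from the pose commanded when the call began; what a row does not reach only later rows make up. A row lasts 1/10 s, in which the tool goes at most 50 mm and 8.59 degrees, less where a joint would pass 70% of its speed; a pose out of reach is approached as far as the arm can. A call with a number of a shift or a turn outside -1 to 1 is refused whole. A call with a gripper value outside its range is refused whole. The fingers move at their own pace and stop on an object; FORCE is the grip in N (left out, the last holds). Time passes only in rows, so rows that repeat a pose let the fingers close. It gives the time, the measured TCP pose, the force and the opening at its end, in the units of the state.
- robot.get_state(): the state, without advancing time (a new reading comes with each control period).
- robot.capture(name): name is "scene" or "side" or "wrist"; returns (picture, depth): 480x640x3 uint8, red, green, blue; 480x640 float32, m along the optical axis (not along the pixel's ray), 0 where there is no reading.
- robot.camera_info(name): a dict with "fx", "fy", "cx", "cy" (pixels), "origin" and "orientation" of the camera in the world; the wrist camera has in their place "T_tool_cam" (4x4, takes a point from camera to tool coordinates, whose origin is the TCP and whose axes are the flange's). Camera axes: x right, y down, z forward; pixel columns grow to the right and rows downward; lengths in m; the calibration is good to about 2 mm. A picture is of the moment at which its call begins: read the wrist's pose just before it. camera_info takes no time and is no camera call.
- robot.close_job(): hands the job in, once; it reports no verdict.
Trained networks look in the newest picture that a camera, given by its name, has taken for a name from the list of things; names that differ only in an ending like _2 or _b are one class to them, and where a whole thing is asked for, a point or a joint stands for the part that bears it (a point fixed in the world has none). Each returns a list of dicts, best first, with "score" (0 to 1); they miss things now and then, are a little off and sometimes report something else, mostly with a low value. They report only what shows in the picture. A call takes as long as a camera call. They do not tell look-alikes from the thing itself.
- robot.spot_in(camera, name): "bbox" ([left, top, width, height] as shares, 0 to 1, of the picture: columns of its width, rows of its height, round what is visible of it).
- robot.regions_of(camera, name): "mask" (480x640 bool, what is visible of it) and "bbox" ([left, top, width, height] as shares, 0 to 1, of the picture: columns of its width, rows of its height, round what is visible of it).
The state is a dict: "time": time; "joint_pos": joint angles; "joint_velocities": joint speeds; "joint_efforts": joint torques, N m; "tcp_pos": TCP position; "tcp_rot": TCP orientation; "force": force on the tool from outside, world axes, zero at the start; "torque": the same for the moment, N m; "gripper_width": opening from 0.0 (shut) to 1.0 (fully open).
Only numpy, scipy, OpenCV 4.12 (cv2) and the standard library are available. Lean on these libraries where they do the work, as an engineer would, in place of code of your own. Each camera call takes 0.05 s, during which the arm holds its last target. There are 200 camera calls.

## Working session

There is one attempt and no reset: what is moved stays moved. The work goes in short steps, Python scripts to look and compute and a shell command to move; the robot and the scene stay as the last step left them, time stands still between calls to the robot, and variables do not carry over. Pictures are saved under pics/ and viewed, about 8 in all and at most 12, crops included, and the job is handed in when it is done.

```bash
mkdir -p pics; cat > h.py <<'E'
import numpy as np, cv2
from cell import robot
from scipy.spatial.transform import Rotation as R
def cam(n):
    i=robot.camera_info(n)
    if "T_tool_cam" in i:
        s=robot.get_state(); T=np.eye(4); T[:3,:3]=R.from_rotvec(s["tcp_rot"]).as_matrix(); T[:3,3]=s["tcp_pos"]
        T=T@np.array(i["T_tool_cam"])
    else:
        T=np.eye(4); o=np.array(i["orientation"]); T[:3,:3]=R.from_rotvec(o).as_matrix() if o.shape==(3,) else (o if o.shape==(3,3) else R.from_quat(o).as_matrix()); T[:3,3]=i["origin"]
    return i,T
def cloud(n,d,T,i):
    v,u=np.mgrid[:480,:640]
    P=np.stack([(u-i["cx"])/i["fx"]*d,(v-i["cy"])/i["fy"]*d,d],-1)
    return P@T[:3,:3].T+T[:3,3]
def snap(n):
    i,T=cam(n); p,d=robot.capture(n); return p,d,cloud(n,d,T,i),i,T
def save(f,p): cv2.imwrite("pics/"+f,cv2.cvtColor(p,cv2.COLOR_RGB2BGR))
E
python3 - <<'E'
from h import *
print(robot.get_state())
for n in ["scene","side"]:
    p,d,P,i,T=snap(n); save(n+"0.png",p); print({k:np.round(v,3) for k,v in i.items()}); np.savez(n+"0.npz",p=p,d=d,P=P)
    for o in ["red_chute","red1","blue_chute","mixer"]:
        for r in robot.regions_of(n,o)[:6]:
            m=r["mask"]&(d>0); b=np.array(r["bbox"])*[640,480,640,480]
            print(n,o,round(r["score"],2),b.round(),np.median(P[m],0).round(3) if m.any() else None)
E
```

```text
{'time': 0.0, 'joint_pos': array([-1.36448997,  0.59210859,  0.04830302,  1.60983303, -0.03326682,
        0.94268226, -0.03368222]), 'joint_velocities': array([-1.77022993e-03, -1.90653266e-03, -1.36843962e-05, -1.14023575e-03,
       -6.81461540e-04, -4.31197688e-04, -7.79740889e-04]), 'joint_efforts': array([-7.01719400e-04, -5.48684371e+01,  1.54612284e+00, -1.98130167e+01,
        9.35330900e-03,  8.54812068e-03,  2.03274261e-06]), 'tcp_pos': array([0.21387771, 0.69187104, 0.23014461]), 'tcp_rot': array([-0.46896742, -3.1062091 ,  0.00348691]), 'force': array([ 0.82094519, -0.8543547 , -0.10353141]), 'torque': array([ 0.03761012,  0.03012198, -0.03660783]), 'gripper_width': 1.0017007798022513}
{'fx': np.float64(464.033), 'fy': np.float64(464.033), 'cx': np.float64(326.683), 'cy': np.float64(241.701), 'origin': array([ 1.192, -0.136,  1.058]), 'orientation': array([-2.005, -1.656,  0.551])}
scene red_chute 0.64 [189. 269.  52.  78.] [ 0.641 -0.302  0.081]
scene red_chute 0.27 [272. 264.  27.  15.] [ 0.555 -0.124  0.1  ]
scene red1 0.77 [204. 266.  26.   4.] [ 0.518 -0.291  0.094]
[... 357 characters left out ...]
 0.215 0.086]
{'fx': np.float64(611.067), 'fy': np.float64(611.067), 'cx': np.float64(327.244), 'cy': np.float64(244.243), 'origin': array([-0.275, -0.953,  1.046]), 'orientation': array([-2.139,  0.733, -0.367])}
side red_chute 0.8 [399. 259.  90.  83.] [ 0.613 -0.335  0.077]
side red1 0.81 [408. 293.  25.  25.] [ 0.509 -0.298  0.091]
side red1 0.74 [419. 288.  20.  21.] [ 0.535 -0.305  0.099]
side red1 0.73 [403. 305.  19.  21.] [ 0.483 -0.299  0.084]
side red1 0.67 [320. 290.  29.  19.] [ 0.411 -0.115  0.022]
side red1 0.52 [427. 281.  22.  22.] [ 0.562 -0.304  0.106]
side blue_chute 0.81 [356. 219.  68.  79.] [ 0.618 -0.137  0.085]
side mixer 0.6 [227. 169. 117.  96.] [0.474 0.173 0.082]
```

```bash
python3 - <<'E'
from h import *
a=np.load("scene0.npz")["p"]; b=np.load("side0.npz")["p"]
x=cv2.resize(a[180:370,160:500],(800,447),interpolation=cv2.INTER_CUBIC)
y=cv2.resize(b[150:360,210:510],(800,560),interpolation=cv2.INTER_CUBIC)
save("c1.png",x); save("c2.png",y)
E
```

```text
(no output)
```

View pics/c1.png

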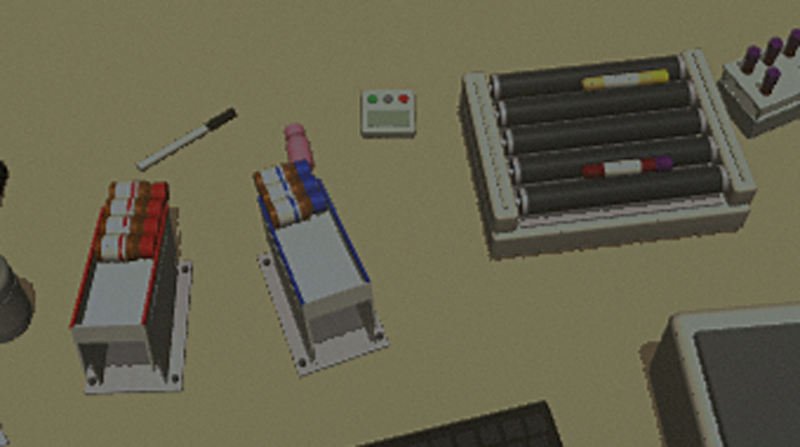

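View pics/c2.png

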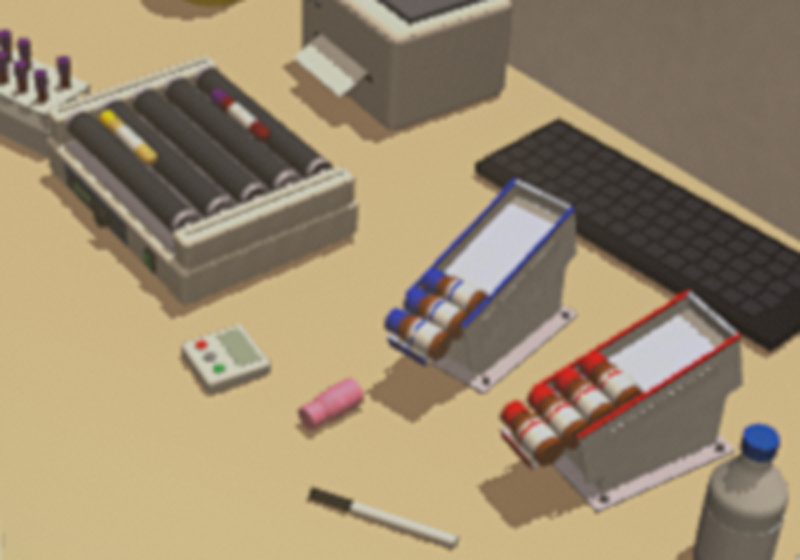

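Candidates: red vials at side px (403–450, 281–320), lowest at ~(408,314), scene (218,260). The pink look-alike is at side (334,300) and the blue-capped row at side (355–390, 250–285). I choose the lowest red one. Next I work out rough poses.

```bash
python3 - <<'E'
from h import *
for n in ["scene","side"]:
    z=np.load(n+"0.npz"); p,P=z["p"].astype(int),z["P"]
    X=P.reshape(-1,3); C=p.reshape(-1,3)
    # mixer
    box=(X[:,0]>.3)&(X[:,0]<.75)&(X[:,1]>.0)&(X[:,1]<.45)&(X[:,2]>.078)&(X[:,2]<.093)
    b=X[box&(C.sum(1)>200)] if 0 else X[box]
    r=cv2.minAreaRect((b[:,:2]*1000).astype(np.float32)); print(n,"mixer top",len(b),r)
    # red caps
    hsv=cv2.cvtColor(z["p"],cv2.COLOR_RGB2HSV).reshape(-1,3).astype(int)
    for nm,hm in [("red",((hsv[:,0]<6)|(hsv[:,0]>174))),("any",None)]:
        s=(X[:,0]>.43)&(X[:,0]<.62)&(X[:,1]<-.22)&(X[:,1]>-.36)&(X[:,2]>.075)&(X[:,2]<.14)
        if hm is not None: s&=hm&(hsv[:,1]>160)
        q=X[s]; print(nm,len(q),q.mean(0).round(3),q.min(0).round(3),q.max(0).round(3))
        v=np.linalg.svd(q[:,:2]-q[:,:2].mean(0),full_matrices=False)[2][0]; print(np.degrees(np.arctan2(v[1],v[0])))
    for o in ["tube1","tube2"]:
        for r in robot.regions_of(n,o)[:3]:
            q=P[r["mask"]&(z["d"]>0)]; print(o,round(r["score"],2),q.mean(0).round(3),cv2.minAreaRect((q[:,:2]*1000).astype(np.float32)))
E
```

```text
scene mixer top 4594 ((508.34857177734375, 265.94586181640625), (362.11798095703125, 205.32711791992188), 86.67615509033203)
red 307 [ 0.549 -0.283  0.099] [ 0.485 -0.343  0.078] [ 0.619 -0.258  0.121]
-22.999136059984
any 1436 [ 0.558 -0.298  0.096] [ 0.474 -0.344  0.075] [ 0.62  -0.257  0.121]
-13.038938831156008
tube1 0.81 [0.568 0.236 0.095] ((562.97265625, 238.09158325195312), (105.6874771118164, 27.323665618896484), 84.60933685302734)
tube1 0.75 [0.45  0.271 0.095] ((443.95526123046875, 275.2033996582031), (108.52996063232422, 30.3714599609375), 87.29364013671875)
tube2 0.81 [0.568 0.236 0.095] ((562.97265625, 238.09158325195312), (105.6874771118164, 27.323665618896484), 84.60933685302734)
tube2 0.75 [0.45  0.271 0.095] ((443.95526123046875, 275.2033996582031), (108.52996063232422, 30.3714599609375), 87.29364013671875)
side mixer top 3156 ((507.19671630859375, 262.51190185546875), (366.0403137207031, 207.37326049804688), 86.50521087646484)
red 304 [ 0.542 -0.289  0.097] [ 0.479 -0.345  0.078] [ 0.619 -0.258  0.118]
149.6618817781835
any 1786 [ 0.548 -0.305  0.094] [ 0.468 -0.347  0.075] [ 0.62  -0.257  0.121]
170.02455288339758
tube1 0.59 [0.562 0.234 0.095] ((564.99560546875, 245.3558349609375), (125.17595672607422, 24.11248016357422), 78.50088500976562)
tube1 0.43 [0.445 0.271 0.094] ((445.5888671875, 275.0775146484375), (120.84925842285156, 25.86556053161621), 79.95667266845703)
tube1 0.4 [ 0.491 -0.139  0.082] ((490.37249755859375, -133.9713897705078), (29.337615966796875, 63.88735580444336), 15.809599876403809)
tube2 0.59 [0.562 0.234 0.095] ((564.99560546875, 245.3558349609375), (125.17595672607422, 24.11248016357422), 78.50088500976562)
tube2 0.43 [0.445 0.271 0.094] ((445.5888671875, 275.0775146484375), (120.84925842285156, 25.86556053161621), 79.95667266845703)
tube2 0.4 [ 0.491 -0.139  0.082] ((490.37249755859375, -133.9713897705078), (29.337615966796875, 63.88735580444336), 15.809599876403809)
```

```bash
python3 -m crank '[{"delta_pos":[0.5,-0.4,0.4],"yaw":0.15,"gripper":1},{"delta_pos":[0.5,-0.4,0.4],"yaw":0.15,"gripper":1},{"delta_pos":[0.5,-0.4,0.4],"yaw":0.15,"gripper":1},{"delta_pos":[0.95,-1,0.7],"yaw":0.15,"gripper":1},{"delta_pos":[0.95,-1,0.7],"yaw":0.15,"gripper":1},{"delta_pos":[0.95,-1,0.7],"yaw":0.15,"gripper":1}]'
python3 -m crank '[{"delta_pos":[0.4,-0.5,0.2],"yaw":0,"gripper":1},{"delta_pos":[0.4,-0.5,0.2],"yaw":0,"gripper":1},{"delta_pos":[0.4,-0.5,0.2],"yaw":0,"gripper":1},{"delta_pos":[0.55,-1,0.3],"yaw":0,"gripper":1},{"delta_pos":[0.55,-1,0.3],"yaw":0,"gripper":1},{"delta_pos":[0.55,-1,0.3],"yaw":0,"gripper":1},{"delta_pos":[0.55,-1,0.3],"yaw":0,"gripper":1}]'
```

```text
time: 1.3
tcp_pos: [0.3982, 0.5003, 0.3677]
tcp_rot: [0.285, 3.128, 0.001]
force: [1.5, -0.7, -0.4]
gripper_width: 0.998
time: 2.0
tcp_pos: [0.5083, 0.2995, 0.4276]
tcp_rot: [0.293, 3.126, 0.001]
force: [-1.3, -0.5, 0.9]
gripper_width: 1.001
```

```bash
python3 - <<'E'
from h import *
p,d,P,i,T=snap("wrist"); save("w1.png",p); np.savez("w1.npz",p=p,d=d,P=P)
print(np.round(i["T_tool_cam"],3),i["fx"])
X=P[d>0]; 
b=X[(X[:,2]>.07)&(X[:,2]<.1)&(X[:,1]<.45)]; print(b.min(0),b.max(0))
for o in ["tube1","mixer"]:
    for r in robot.regions_of("wrist",o)[:3]:
        q=P[r["mask"]&(d>0)]; print(o,round(r["score"],2),q.mean(0).round(3),cv2.minAreaRect((q[:,:2]*1000).astype(np.float32)))
E
```

```text
[[ 0.002 -0.965 -0.261  0.065]
 [ 1.     0.001  0.001 -0.001]
 [-0.    -0.261  0.965 -0.143]
 [ 0.     0.     0.     1.   ]] 428.92864693395995
[ 0.39712881 -0.11929869  0.07000577] [0.78879601 0.44825919 0.09999755]
tube1 0.92 [0.449 0.272 0.097] ((448.7469482421875, 270.1568603515625), (99.05616760253906, 17.529537200927734), 87.2833023071289)
tube1 0.58 [0.566 0.235 0.097] ((567.5897216796875, 234.0339813232422), (99.00572967529297, 17.468338012695312), 87.16252136230469)
mixer 0.65 [0.496 0.231 0.082] ((507.0427551269531, 213.40118408203125), (340.9576110839844, 238.11866760253906), 89.70655822753906)
```

View pics/w1.png

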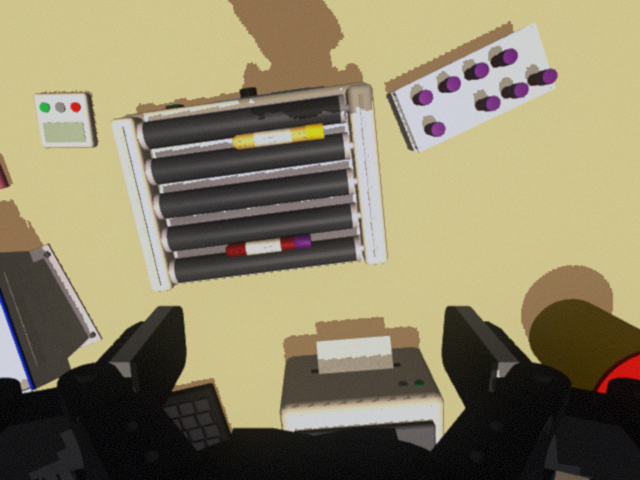

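```bash
python3 - <<'E'
from h import *
for n in ["w1","scene0","side0"]:
    z=np.load(n+".npz"); p,P,d=z["p"],z["P"],z["d"]
    X=P.reshape(-1,3); C=p.reshape(-1,3).astype(int)
    s=(d.ravel()>0)&(X[:,0]>.39)&(X[:,0]<.64)&(X[:,1]>.05)&(X[:,1]<.45)&(X[:,2]>.0885)&(X[:,2]<.096)&(C.max(1)<90)
    q=X[s]
    th=np.radians(-2.8); best=None
    # fit x: peaks of rollers; z-histogram in mixer frame over angles
    for a in np.radians(np.arange(-6,3,.2)):
        u=q[:,0]*np.cos(a)+q[:,1]*np.sin(a)
        ph=np.angle(np.mean(np.exp(2j*np.pi*u/.04))); A=abs(np.mean(np.exp(2j*np.pi*u/.04)))
        if best is None or A>best[0]: best=(A,a,ph/2/np.pi*.04)
    A,a,o=best; u=q[:,0]*np.cos(a)+q[:,1]*np.sin(a); v=-q[:,0]*np.sin(a)+q[:,1]*np.cos(a)
    h,e=np.histogram(((u-o)/.04).round(),bins=np.arange(5,25)-.5); 
    print(n,len(q),"amp %.2f yaw %.2f off %.4f"%(A,np.degrees(a),o),[(k+5,int(c)) for k,c in enumerate(h) if c],"v",np.percentile(v,[1,50,99]).round(3))
    k=np.where(h>100)[0]; uc=o+.04*np.median(k+5); vc=np.mean(np.percentile(v,[1,99]))
    f=lambda U,V:(np.array([U*np.cos(a)-V*np.sin(a),U*np.sin(a)+V*np.cos(a)])).round(4)
    print("centre",f(uc,vc),"t1",f(uc-.02,vc),"t2",f(uc+.02,vc),"topz",np.percentile(q[:,2],90))
E
```

```text
w1 17159 amp 0.57 yaw -3.00 off 0.0136 [(10, 3976), (11, 3621), (12, 3360), (13, 3298), (14, 2904)] v [0.152 0.253 0.361]
centre [0.5063 0.2301] t1 [0.4863 0.2311] t2 [0.5263 0.229 ] topz 0.09346361540654562
scene0 2690 amp 0.54 yaw -3.00 off 0.0147 [(10, 446), (11, 533), (12, 521), (13, 533), (14, 657)] v [0.15  0.257 0.453]
centre [0.5098 0.2753] t1 [0.4898 0.2763] t2 [0.5298 0.2742] topz 0.09465378924785697
side0 1349 amp 0.60 yaw -3.60 off 0.0070 [(10, 299), (11, 261), (12, 283), (13, 301), (14, 205)] v [0.159 0.252 0.365]
centre [0.5024 0.2308] t1 [0.4825 0.232 ] t2 [0.5224 0.2295] topz 0.09460575617989975
```

```bash
python3 -m crank '[{"delta_pos":[0.2,-1,-0.2],"yaw":0,"gripper":1},{"delta_pos":[0.2,-1,-0.2],"yaw":0,"gripper":1},{"delta_pos":[0.2,-1,-0.2],"yaw":0,"gripper":1},{"delta_pos":[0.2,-1,-0.2],"yaw":0,"gripper":1}]'
python3 -m crank '[{"delta_pos":[0,-1,-0.3],"yaw":0,"gripper":1},{"delta_pos":[0,-1,-0.3],"yaw":0,"gripper":1},{"delta_pos":[0,-1,-0.3],"yaw":0,"gripper":1},{"delta_pos":[0,-1,-0.3],"yaw":0,"gripper":1},{"delta_pos":[0,-1,-0.3],"yaw":0,"gripper":1}]'
python3 -m crank '[{"delta_pos":[0,-0.9,-0.5],"yaw":0,"gripper":1},{"delta_pos":[0,-0.9,-0.5],"yaw":0,"gripper":1},{"delta_pos":[0,-0.9,-0.5],"yaw":0,"gripper":1},{"delta_pos":[0,-0.9,-0.5],"yaw":0,"gripper":1},{"delta_pos":[0,-0.9,-0.5],"yaw":0,"gripper":1},{"delta_pos":[0,-0.9,-0.5],"yaw":0,"gripper":1}]'
python3 - <<'E'
from h import *
p,d,P,i,T=snap("wrist"); save("w2.png",p); np.savez("w2.npz",p=p,d=d,P=P,T=T)
for r in robot.regions_of("wrist","red1")[:6]:
    m=r["mask"]&(d>0); q=P[m]; print(round(r["score"],2),(np.array(r["bbox"])*[640,480,640,480]).round(),q.mean(0).round(4),q[:,2].max().round(4),cv2.minAreaRect((q[:,:2]*1000).astype(np.float32)))
E
```

```text
time: 2.55
tcp_pos: [0.5455, 0.1104, 0.3873]
tcp_rot: [-0.278, -3.129, -0.001]
force: [0.4, -0.7, 0.2]
gripper_width: 1.002
time: 3.05
tcp_pos: [0.544, -0.0956, 0.3262]
tcp_rot: [-0.295, -3.124, 0.005]
force: [-0.4, -0.5, -0.2]
gripper_width: 1.0
time: 3.65
tcp_pos: [0.5458, -0.27, 0.2266]
tcp_rot: [-0.286, -3.126, -0.002]
force: [0.1, 0.7, 0.2]
gripper_width: 0.999
0.98 [474.   0.  44.  46.] [ 0.4329 -0.1135  0.0237] 0.0305 ((431.8721923828125, -107.48207092285156), (37.2078857421875, 33.09450912475586), 83.91459655761719)
0.91 [225. 167.  95.  49.] [ 0.5148 -0.2939  0.0926] 0.0982 ((516.5611572265625, -293.10626220703125), (61.4606819152832, 29.72824478149414), 75.52452087402344)
0.9 [225. 250.  94.  44.] [ 0.5669 -0.3018  0.1062] 0.1128 ((571.8143310546875, -302.394287109375), (63.32058334350586, 35.48323059082031), 84.41564178466797)
0.84 [227. 210.  94.  43.] [ 0.5406 -0.298   0.0998] 0.1053 ((544.019287109375, -298.77252197265625), (62.26811981201172, 31.490867614746094), 80.0696792602539)
0.78 [227. 124.  94.  43.] [ 0.4888 -0.29    0.0857] 0.0909 ((489.37847900390625, -289.01397705078125), (59.72067642211914, 27.398006439208984), 81.3941879272461)
```

View pics/w2.png

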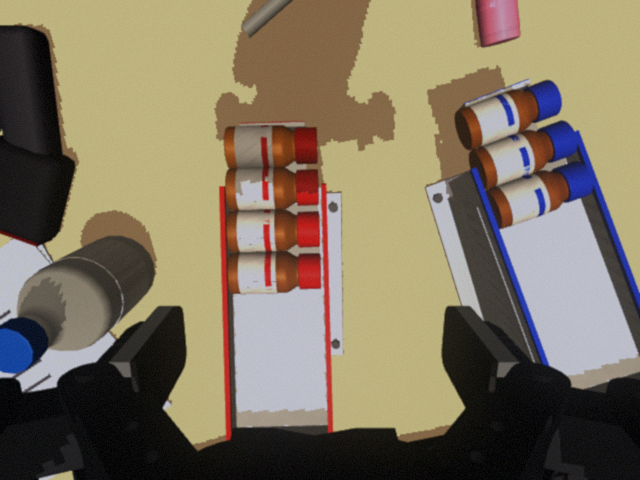

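```bash
python3 - <<'E'
from h import *
from scipy.optimize import least_squares
z=np.load("w2.npz"); P,d=z["P"],z["d"]; print("cam",z["T"][:3,3].round(3))
robot_r=robot.regions_of("wrist","red1")
for r in robot_r:
    m=cv2.erode(r["mask"].astype(np.uint8),np.ones((3,3)))>0; q=P[m&(d>0)]
    if q[:,1].mean()>-.2: continue
    def ax(t): return np.array([-np.sin(t),np.cos(t)])
    c0=q[:,:2].mean(0)
    def f(p,sel=None):
        w=q if sel is None else q[sel]
        u=(w[:,0]-p[0])*np.cos(p[2])+(w[:,1]-c0[1])*np.sin(p[2]); return np.hypot(u,w[:,2]-p[1])-.014
    t=-.15
    s0=(q[:,:2]-c0)@ax(t); body=(s0<.008)&(s0>-.026)
    o=least_squares(lambda p:f(p,body),[c0[0],.077,t],loss="soft_l1",f_scale=.001)
    x,zz,t=o.x; Q=P[r["mask"]&(d>0)]; s=(Q[:,:2]-[x,c0[1]])@ax(t); lo,hi=np.percentile(s,[.5,99.5])
    mid=np.array([x,c0[1]])+ax(t)*(lo+hi)/2
    print("x,y",mid.round(4),"z %.4f yaw %.1f len %.4f rms %.4f"%(zz,np.degrees(t),hi-lo,np.sqrt(np.mean(o.fun**2))))
E
```

```text
cam [ 0.482 -0.26   0.369]
x,y [ 0.5166 -0.2932] z 0.0823 yaw -8.6 len 0.0587 rms 0.0006
x,y [ 0.5628 -0.3005] z 0.1206 yaw -10.9 len 0.0625 rms 0.0042
x,y [ 0.5365 -0.2968] z 0.1139 yaw -3.5 len 0.0594 rms 0.0039
x,y [ 0.4898 -0.2892] z 0.0750 yaw -8.6 len 0.0585 rms 0.0006
```

```bash
python3 -m crank '[{"delta_pos":[-0.3,-0.05,-0.2],"yaw":0.04,"gripper":1},{"delta_pos":[-0.3,-0.05,-0.2],"yaw":0.04,"gripper":1},{"delta_pos":[-0.3,-0.05,-0.2],"yaw":0.04,"gripper":1},{"delta_pos":[-0.3,-0.05,-0.2],"yaw":0.04,"gripper":1},{"delta_pos":[-0.3,-0.05,-0.2],"yaw":0.04,"gripper":1}]'
cat > fit.py <<'E'
from h import *
from scipy.optimize import least_squares
def ax(t): return np.array([-np.sin(t),np.cos(t)])
def fit(name="red1",ok=lambda c:c[1]<-.2, t0=-.15):
    p,d,P,i,T=snap("wrist"); out=[]
    for r in robot.regions_of("wrist",name):
        m=cv2.erode(r["mask"].astype(np.uint8),np.ones((3,3)))>0; q=P[m&(d>0)]
        if len(q)<50 or not ok(q.mean(0)): continue
        c0=np.median(q[:,:2],0); s0=(q[:,:2]-c0)@ax(t0); w=q[(s0<.008)&(s0>-.026)]
        o=least_squares(lambda p:np.hypot((w[:,0]-p[0])*np.cos(p[2])+(w[:,1]-c0[1])*np.sin(p[2]),w[:,2]-p[1])-.014,[c0[0],q[:,2].max()-.014,t0],loss="soft_l1",f_scale=.001)
        x,zz,t=o.x; Q=P[r["mask"]&(d>0)]; lo,hi=np.percentile((Q[:,:2]-[x,c0[1]])@ax(t),[.5,99.5])
        mid=np.array([x,c0[1]])+ax(t)*(lo+hi)/2
        print(round(r["score"],2),"xy",mid.round(4),"z %.4f yaw %.1f len %.4f rms %.4f"%(zz,np.degrees(t),hi-lo,np.sqrt(np.mean(o.fun**2))))
    return p
E
python3 - <<'E'
from fit import *
p=fit(); save("w3.png",p); s=robot.get_state(); print(s["time"],s["tcp_pos"],s["tcp_rot"],s["joint_pos"].round(2)); n=s["tcp_rot"]; print(2*np.degrees(np.arctan2(n[1],n[0]))%180-90)
E
```

```text
time: 4.3
tcp_pos: [0.4886, -0.2795, 0.1895]
tcp_rot: [0.231, 3.129, -0.001]
force: [0.2, -0.1, 0.5]
gripper_width: 1.004
0.94 xy [ 0.5432 -0.2972] z 0.0897 yaw -8.8 len 0.0586 rms 0.0006
0.84 xy [ 0.4898 -0.289 ] z 0.0751 yaw -8.8 len 0.0591 rms 0.0006
0.68 xy [ 0.5165 -0.293 ] z 0.0824 yaw -8.7 len 0.0595 rms 0.0006
0.58 xy [ 0.5697 -0.3025] z 0.0969 yaw -8.6 len 0.0615 rms 0.0006
4.4 [ 0.48802366 -0.27995538  0.1891849 ] [ 2.32004062e-01  3.12996750e+00 -9.32011186e-04] [ 0.21  0.46  0.31  2.03 -0.21  0.68  2.08]
81.52158061821143
```

View pics/w3.png

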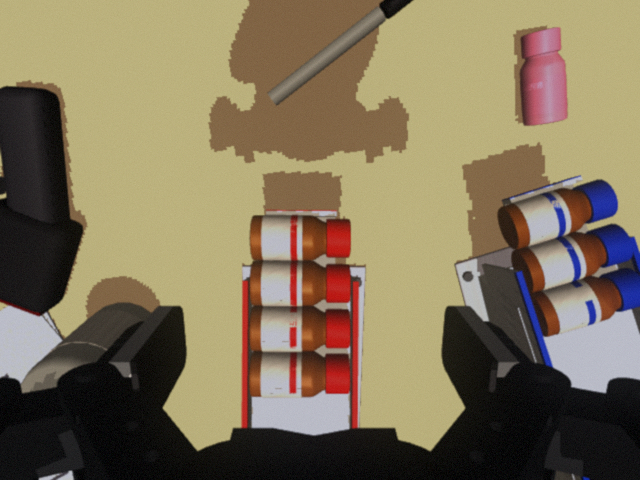

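```bash
python3 - <<'E'
from h import *
for n in ["side0","w2","scene0"]:
    z=np.load(n+".npz"); X=z["P"].reshape(-1,3); s=(z["d"].ravel()>0)&(X[:,0]>.4)&(X[:,0]<.75)&(X[:,1]<-.35)&(X[:,1]>-.6)&(X[:,2]>.05)&(X[:,2]<.18); q=X[s]; print(n,len(q),np.percentile(q,[1,50,99],axis=0).round(3) if len(q) else "")
E
python3 -m crank '[{"delta_pos":[0.01,-0.045,-0.2],"yaw":0,"gripper":1},{"delta_pos":[0.01,-0.045,-0.35],"yaw":0,"gripper":1},{"delta_pos":[0.01,-0.045,-0.35],"yaw":0,"gripper":1}]'
python3 - <<'E'
from h import *
s=robot.get_state(); print(s["time"],s["tcp_pos"],s["force"])
E
```

```text
side0 1274 [[ 0.537 -0.485  0.051]
 [ 0.557 -0.46   0.098]
 [ 0.679 -0.35   0.152]]
w2 10611 [[ 0.54  -0.468  0.052]
 [ 0.565 -0.439  0.105]
 [ 0.598 -0.421  0.151]]
scene0 915 [[ 0.553 -0.479  0.051]
 [ 0.585 -0.444  0.102]
 [ 0.681 -0.351  0.153]]
time: 4.7
tcp_pos: [0.4864, -0.2879, 0.1153]
tcp_rot: [-0.234, -3.127, -0.004]
force: [-0.8, 1.1, -0.3]
gripper_width: 1.002
4.7 [ 0.48639051 -0.28785371  0.11530198] [-0.80174936  1.06604292 -0.29667166]
```

```bash
python3 -m crank '[{"delta_pos":[0,0,-0.15],"yaw":0,"gripper":1},{"delta_pos":[0,0,-0.26],"yaw":0,"gripper":1},{"delta_pos":[0,0,-0.26],"yaw":0,"gripper":1},{"delta_pos":[0,0,-0.26],"yaw":0,"gripper":1}]'
python3 - <<'E'
from h import *
for k in range(2):
    p,d=robot.capture("wrist"); s=robot.get_state(); print(s["time"],s["tcp_pos"],s["force"])
save("w4.png",p)
E
```

```text
time: 5.1
tcp_pos: [0.4887, -0.2898, 0.0673]
tcp_rot: [0.236, 3.131, -0.001]
force: [-0.3, 0.9, 1.0]
gripper_width: 1.002
5.15 [ 0.48896934 -0.29005649  0.06777763] [-0.0327477  -0.29659993  0.59196773]
5.2 [ 0.48899914 -0.29013719  0.06792639] [ 0.44646987 -0.68565224  0.61251033]
```

View pics/w4.png

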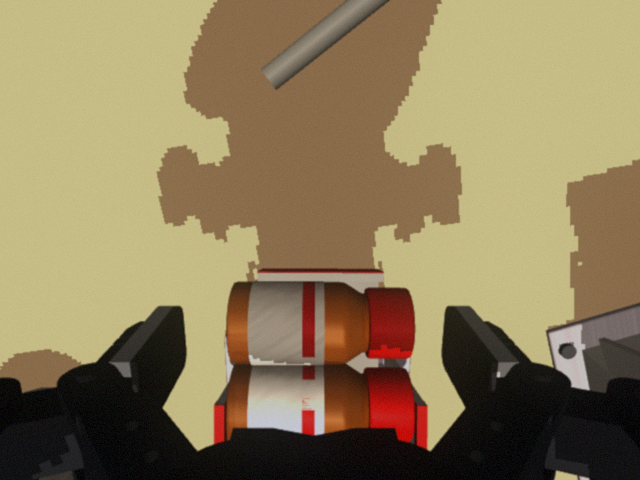

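```bash
python3 -m crank '[{"delta_pos":[0.005,0.005,-0.02],"yaw":0,"gripper":1},{"delta_pos":[0.005,0.005,-0.02],"yaw":0,"gripper":1},{"delta_pos":[0.005,0.005,-0.02],"yaw":0,"gripper":-0.2},{"delta_pos":[0.005,0.005,-0.02],"yaw":0,"gripper":-0.2},{"delta_pos":[0.005,0.005,-0.02],"yaw":0,"gripper":-0.2},{"delta_pos":[0.005,0.005,-0.02],"yaw":0,"gripper":-0.2},{"delta_pos":[0.005,0.005,-0.02],"yaw":0,"gripper":-0.2},{"delta_pos":[0.005,0.005,-0.02],"yaw":0,"gripper":-0.2}]' 30
python3 - <<'E'
from h import *
p,d=robot.capture("wrist"); s=robot.get_state(); print(s["time"],s["tcp_pos"],s["force"],s["gripper_width"])
save("w5.png",p)
E
```

```text
time: 6.0
tcp_pos: [0.4887, -0.2886, 0.0626]
tcp_rot: [0.236, 3.132, 0.0]
force: [-1.4, 0.5, 5.1]
gripper_width: 0.698
6.05 [ 0.48869262 -0.28853605  0.06254287] [-1.24238197  1.23931912  5.73363404] 0.6947865030746103
```

View pics/w5.png

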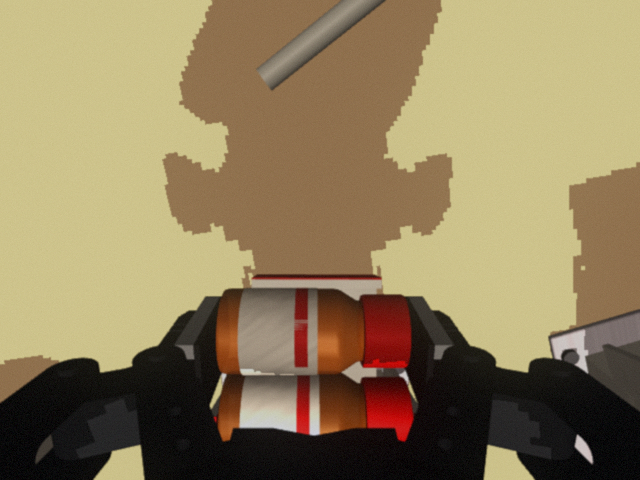

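```bash
python3 -m crank '[{"delta_pos":[-0.005,0,0.03],"yaw":0,"gripper":-0.2},{"delta_pos":[-0.02,0,0.1],"yaw":0,"gripper":-0.2},{"delta_pos":[-0.05,0.01,0.2],"yaw":0,"gripper":-0.2},{"delta_pos":[-0.07,0.01,0.32],"yaw":0,"gripper":-0.2},{"delta_pos":[-0.07,0.01,0.5],"yaw":0,"gripper":-0.2},{"delta_pos":[-0.07,0.01,0.7],"yaw":0,"gripper":-0.2},{"delta_pos":[-0.07,0.01,0.7],"yaw":0,"gripper":-0.2}]'
python3 - <<'E'
from h import *
p,d=robot.capture("wrist"); s=robot.get_state(); print(s["time"],s["tcp_pos"],s["force"],s["gripper_width"])
p,d,P,i,T=snap("side")
for r in robot.regions_of("side","red1")[:8]:
    m=r["mask"]&(d>0); b=np.array(r["bbox"])*[640,480,640,480]; print(round(r["score"],2),b.round(),np.median(P[m],0).round(3))
y=cv2.resize(p[240:340,370:510],(560,400),interpolation=cv2.INTER_CUBIC)
save("w6.png",y)
E
```

```text
time: 6.75
tcp_pos: [0.4773, -0.2889, 0.2079]
tcp_rot: [0.237, 3.122, -0.007]
force: [0.6, -0.1, -0.3]
gripper_width: 0.695
6.8 [ 0.47606945 -0.28771634  0.20556485] [ 0.34732968 -0.54245681 -0.54048684] 0.6949307953807599
0.74 [409. 290.  19.  30.] [ 0.508 -0.299  0.091]
0.74 [415. 287.  27.  25.] [ 0.535 -0.302  0.099]
0.58 [397. 302.  25.  23.] [ 0.482 -0.297  0.084]
0.56 [227. 171. 116.  95.] [0.474 0.176 0.081]
0.55 [402. 254.  16.  27.] [ 0.468 -0.287  0.226]
0.49 [321. 292.  29.  17.] [ 0.413 -0.116  0.023]
```

View pics/w6.png

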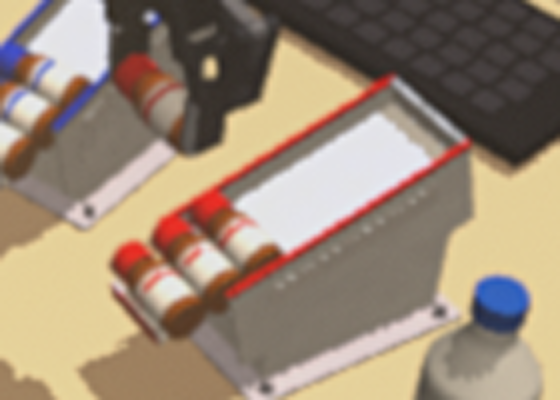

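```bash
python3 -m crank '[{"delta_pos":[0.02,0.15,0.05],"yaw":0,"gripper":-0.2},{"delta_pos":[0.05,0.35,0.1],"yaw":0.03,"gripper":-0.2},{"delta_pos":[0.1,0.6,0.1],"yaw":0.06,"gripper":-0.2},{"delta_pos":[0.1,0.8,0.1],"yaw":0.09,"gripper":-0.2},{"delta_pos":[0.12,1,0.1],"yaw":0.125,"gripper":-0.2}]'
python3 -m crank '[{"delta_pos":[0.05,0.2,0],"yaw":0,"gripper":-0.2},{"delta_pos":[0.1,0.4,0],"yaw":0,"gripper":-0.2},{"delta_pos":[0.13,0.6,0],"yaw":0,"gripper":-0.2},{"delta_pos":[0.13,0.8,0],"yaw":0,"gripper":-0.2},{"delta_pos":[0.13,0.95,-0.05],"yaw":0,"gripper":-0.2},{"delta_pos":[0.13,1,-0.1],"yaw":0,"gripper":-0.2}]'
python3 -m crank '[{"delta_pos":[0,0.15,0],"yaw":0,"gripper":-0.2},{"delta_pos":[0,0.3,-0.05],"yaw":0,"gripper":-0.2},{"delta_pos":[0,0.45,-0.1],"yaw":0,"gripper":-0.2},{"delta_pos":[0,0.55,-0.15],"yaw":0,"gripper":-0.2},{"delta_pos":[0,0.585,-0.2],"yaw":0,"gripper":-0.2},{"delta_pos":[0,0.585,-0.2],"yaw":0,"gripper":-0.2},{"delta_pos":[0,0.585,-0.2],"yaw":0,"gripper":-0.2}]'
python3 - <<'E'
from fit import *
p=fit(ok=lambda c:c[2]>.05,t0=-.05); s=robot.get_state(); print(s["time"],s["tcp_pos"],s["force"],s["gripper_width"]); n=s["tcp_rot"]; print(2*np.degrees(np.arctan2(n[1],n[0]))%180-90); save("w7.png",p)
p,d,P,i,T=snap("wrist"); np.savez("w7.npz",p=p,d=d,P=P)
for r in robot.regions_of("wrist","tube1")[:3]:
    q=P[r["mask"]&(d>0)]; print(round(r["score"],2),q.mean(0).round(4),cv2.minAreaRect((q[:,:2]*1000).astype(np.float32)))
E
```

```text
time: 7.4
tcp_pos: [0.4968, -0.0843, 0.2206]
tcp_rot: [-0.08, -3.136, -0.001]
force: [0.7, -0.5, -0.6]
gripper_width: 0.695
time: 8.0
tcp_pos: [0.5234, 0.1178, 0.2004]
tcp_rot: [-0.072, -3.138, -0.002]
force: [0.3, -0.1, -0.2]
gripper_width: 0.694
time: 8.7
tcp_pos: [0.5245, 0.2281, 0.1616]
tcp_rot: [-0.086, -3.139, 0.003]
force: [0.5, -0.7, -0.1]
gripper_width: 0.696
0.66 xy [0.5253 0.2268] z 0.1741 yaw -3.2 len 0.0585 rms 0.0005
8.8 [0.52513236 0.22829272 0.16247689] [-0.55797945  0.16608014  0.27781841] 0.6964195420208555
86.82887695744841
0.79 [0.4488 0.2706 0.0967] ((448.04595947265625, 269.18304443359375), (101.396484375, 16.88947296142578), 86.57080841064453)
```

View pics/w7.png

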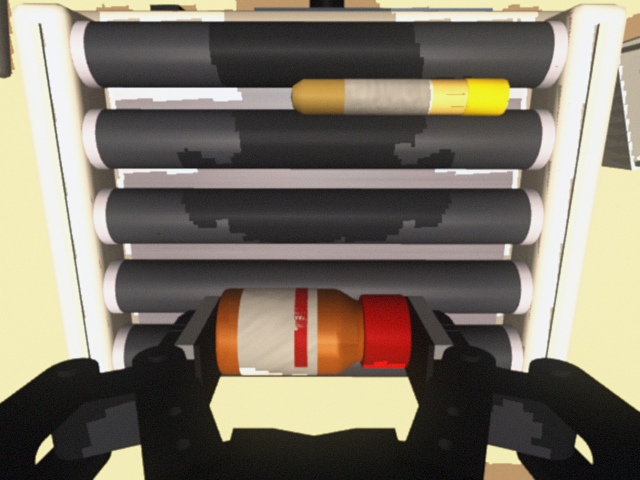

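```bash
python3 - <<'E'
from h import *
z=np.load("w7.npz"); X=z["P"].reshape(-1,3); C=z["p"].reshape(-1,3).astype(int)
s=(z["d"].ravel()>0)&(X[:,0]>.39)&(X[:,0]<.53)&(X[:,1]>.12)&(X[:,1]<.34)&(X[:,2]>.0885)&(X[:,2]<.096)&(C.max(1)<130); q=X[s]
a=np.radians(-3.0); u=q[:,0]*np.cos(a)+q[:,1]*np.sin(a)
o=[np.median(u[abs(u-c)<.012]) for c in (.4136,.4536,.4936)]; print(len(q),np.round(o,4))
U=np.mean(np.array(o)+[.1,.06,.02]); print("t2 x at y=.227:",(U-.227*np.sin(a))/np.cos(a))
E
python3 -m crank '[{"delta_pos":[0.005,0,-0.12],"yaw":0,"gripper":-0.2},{"delta_pos":[0.005,0,-0.24],"yaw":0,"gripper":-0.2},{"delta_pos":[0.005,0,-0.31],"yaw":0,"gripper":-0.2},{"delta_pos":[0.005,0,-0.33],"yaw":0,"gripper":-0.2},{"delta_pos":[0.005,0,-0.33],"yaw":0,"gripper":-0.2},{"delta_pos":[0.005,0,-0.33],"yaw":0,"gripper":-0.2}]'
python3 - <<'E'
from fit import *
fit(ok=lambda c:c[2]>.05,t0=-.05); s=robot.get_state(); print(s["time"],s["tcp_pos"],s["force"])
E
```

```text
59835 [0.4142 0.4534 0.4926]
t2 x at y=.227: 0.5259712418756387
time: 9.5
tcp_pos: [0.5263, 0.2306, 0.0969]
tcp_rot: [0.083, 3.139, 0.001]
force: [0.3, -0.4, 0.4]
gripper_width: 0.69
0.67 xy [0.527  0.2292] z 0.1094 yaw -2.9 len 0.0589 rms 0.0005
9.6 [0.52636129 0.23075855 0.09712339] [-0.05145206  0.51233333 -0.67422904]
```

```bash
python3 -m crank '[{"delta_pos":[-0.004,0,-0.02],"yaw":0,"gripper":-0.2},{"delta_pos":[-0.004,0,-0.035],"yaw":0,"gripper":-0.2},{"delta_pos":[-0.004,0,-0.04],"yaw":0,"gripper":-0.2},{"delta_pos":[-0.004,0,-0.04],"yaw":0,"gripper":-0.2},{"delta_pos":[-0.004,0,-0.04],"yaw":0,"gripper":-0.2}]'
python3 -m crank '[{"delta_pos":[0,0,-0.005],"yaw":0,"gripper":-0.2},{"delta_pos":[0,0,-0.005],"yaw":0,"gripper":-0.2},{"delta_pos":[0,0,-0.005],"yaw":0,"gripper":-0.2}]'
python3 - <<'E'
from fit import *
fit(ok=lambda c:c[2]>.05,t0=-.05); s=robot.get_state(); print(s["time"],s["tcp_pos"],s["force"])
E
```

```text
time: 10.1
tcp_pos: [0.5248, 0.2305, 0.0881]
tcp_rot: [-0.082, -3.14, 0.0]
force: [0.1, 0.7, -0.0]
gripper_width: 0.693
time: 10.4
tcp_pos: [0.525, 0.2305, 0.0872]
tcp_rot: [0.082, 3.14, 0.0]
force: [0.1, 0.4, -0.9]
gripper_width: 0.693
0.89 xy [0.5257 0.2291] z 0.0997 yaw -3.0 len 0.0587 rms 0.0005
0.41 xy [0.4479 0.2702] z 0.0839 yaw -3.6 len 0.0975 rms 0.0009
0.25 xy [0.5056 0.2167] z 0.0789 yaw -90.0 len 0.1642 rms 0.0056
10.5 [0.52495677 0.23051928 0.08720037] [-0.08679018  1.02709238 -0.31469356]
```

Axis is at 0.0997, about 0.7 mm above rest. I lower further in 0.6 mm steps until there is contact.

```bash
python3 -m crank '[{"delta_pos":[0.001,0,-0.003],"yaw":0,"gripper":-0.2},{"delta_pos":[0.001,0,-0.003],"yaw":0,"gripper":-0.2},{"delta_pos":[0.001,0,-0.003],"yaw":0,"gripper":-0.2}]'
python3 -m crank '[{"delta_pos":[0,0,-0.003],"yaw":0,"gripper":-0.2},{"delta_pos":[0,0,-0.003],"yaw":0,"gripper":-0.2},{"delta_pos":[0,0,-0.003],"yaw":0,"gripper":-0.2}]'
```

```text
time: 10.8
tcp_pos: [0.5254, 0.2306, 0.0867]
tcp_rot: [0.082, 3.14, 0.0]
force: [1.4, 1.0, 0.2]
gripper_width: 0.691
time: 11.1
tcp_pos: [0.5255, 0.2306, 0.0866]
tcp_rot: [0.083, 3.14, 0.001]
force: [-1.1, 0.1, 5.0]
gripper_width: 0.694
```

```bash
python3 -m crank '[{"delta_pos":[0,0,0.001],"yaw":0,"gripper":0.42},{"delta_pos":[0,0,0.001],"yaw":0,"gripper":0.46},{"delta_pos":[0,0,0.001],"yaw":0,"gripper":0.55},{"delta_pos":[0,0,0.001],"yaw":0,"gripper":0.7},{"delta_pos":[0,0,0.001],"yaw":0,"gripper":1},{"delta_pos":[0,0,0.001],"yaw":0,"gripper":1},{"delta_pos":[0,0,0.001],"yaw":0,"gripper":1},{"delta_pos":[0,0,0.001],"yaw":0,"gripper":1}]' 20
python3 - <<'E'
from fit import *
fit(ok=lambda c:c[2]>.05,t0=-.05); s=robot.get_state(); print(s["time"],s["tcp_pos"],s["force"],s["gripper_width"])
E
```

```text
time: 11.9
tcp_pos: [0.525, 0.2305, 0.0861]
tcp_rot: [-0.082, -3.141, 0.0]
force: [-1.1, -0.9, 0.1]
gripper_width: 1.003
0.79 xy [0.5262 0.2291] z 0.0992 yaw -3.1 len 0.0590 rms 0.0005
12.0 [0.52504513 0.23048981 0.08616656] [ 0.05143409 -0.26195918  0.16913891] 0.9965546890854057
```

Released at rest (z 0.0992, no force). I retreat upward.

```bash
python3 -m crank '[{"delta_pos":[0,0,0.05],"yaw":0,"gripper":1},{"delta_pos":[0,0,0.15],"yaw":0,"gripper":1},{"delta_pos":[0,0,0.35],"yaw":0,"gripper":1},{"delta_pos":[0,0,0.6],"yaw":0,"gripper":1},{"delta_pos":[0,0,0.8],"yaw":0,"gripper":1},{"delta_pos":[0,0,0.8],"yaw":0,"gripper":1},{"delta_pos":[0,0,0.8],"yaw":0,"gripper":1}]'
python3 - <<'E'
from fit import *
fit(ok=lambda c:c[2]>.05,t0=-.05)
p,d,P,i,T=snap("side")
for r in robot.regions_of("side","red1")[:8]:
    m=r["mask"]&(d>0); b=np.array(r["bbox"])*[640,480,640,480]; print(round(r["score"],2),b.round(),np.median(P[m],0).round(3))
save("w8.png",cv2.resize(p[130:360,190:510],(800,575),interpolation=cv2.INTER_CUBIC)); print(robot.get_state()["time"])
E
```

```text
time: 12.7
tcp_pos: [0.5254, 0.2307, 0.2478]
tcp_rot: [0.082, 3.138, 0.003]
force: [0.1, 0.1, -1.2]
gripper_width: 1.0
0.6 xy [0.5264 0.2291] z 0.0992 yaw -3.0 len 0.0597 rms 0.0006
0.85 [321. 292.  29.  16.] [ 0.415 -0.116  0.022]
0.75 [284. 189.  18.  19.] [0.52  0.216 0.106]
0.7 [409. 291.  18.  26.] [ 0.509 -0.298  0.091]
0.57 [399. 299.  21.  28.] [ 0.482 -0.297  0.084]
0.49 [416. 287.  26.  21.] [ 0.536 -0.299  0.098]
12.9
```

View pics/w8.png

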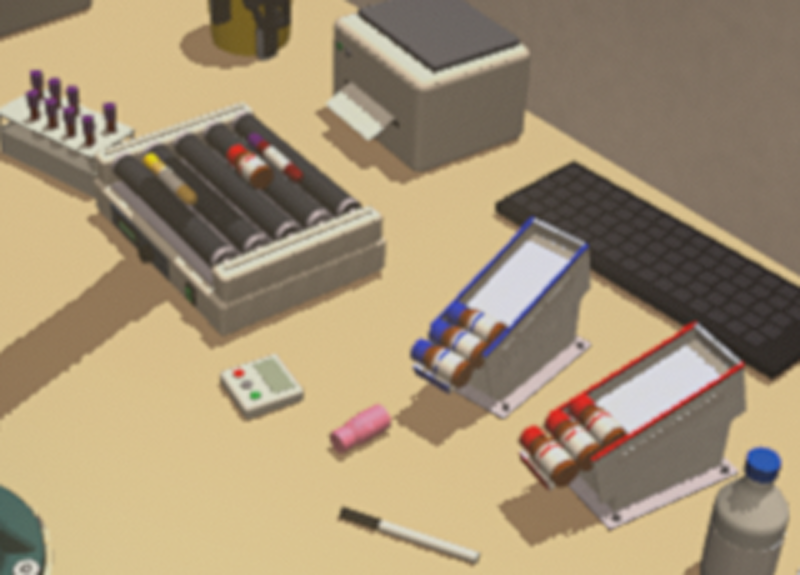

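The picture shows the vial in the free trough at crop (248,165), three red vials queued at the stop, and everything else in place.

```bash
python3 -c "
from cell import robot
print(robot.close_job())"
```

```text
the job is handed in; nothing more can be done
None
```

I took the end red-capped vial from the chute by its two end faces and laid it in the free mixer trough at mixer x = +20 mm. I lowered it until it touched the rollers at about 5 N and only then opened the jaws. The job was handed in just after 12.9 s, within the 37 s limit.

My last checks, from above and from the side, showed:
- **Vial:** it lies still in the trough at (0.526, 0.229), its axis 99.2 mm above the bench and turned -3.0°, in line with the rollers.
- **Queue:** the three remaining red-capped vials rolled down and are queued at the stop.
- **Everything else:** the blue-capped vials, the mixer tubes, the pink look-alike and the other things in view are where they were. The scanner was outside that final picture, but the arm never went near it.

No final check failed. Two readings along the way disagreed. The scene camera's first estimate of the mixer centre was about 45 mm off along the rollers, because it picked up other dark pixels, so I used the wrist and side views, which agreed. Two of the first vial fits, on the third and fourth red-capped vials, were also poor; a closer look gave good fits.

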